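Clamp a specimen cup in its transport carrier with the T-handle key

TASK

Secure the closed specimen cup in its clamp carrier for transport: take the T-handle key from its stand, put it into the sunken screw on top of the carrier's column and turn it clockwise until the clamp foot comes down on the cup's lid and you feel it grip firmly, without crushing the cup. Work the clamp only with the key, then let go and leave the key standing in the screw and the cup upright on its seat; do not disturb the other things on the table.

Things in the scene. Friction and masses are not known exactly. Their poses are not given: they have to be found in the camera images.
- carrier: Fixed clamp carrier, bolted down. Origin on the table under the column's axis, z up. Base plate 90 x 165 x 8 mm (y -127.5 to 37.5). Grey column 46 (x) x 44 (y) mm round the origin, top at 125 mm. An arm 24 mm wide leaves the column toward the carrier's -y, top at most 100 mm high, ends at y = -114; a sprung rubber-faced foot, 32 mm diameter, hangs under it at y = -80, over the cup's lid.
- clamp_point (a point): Fixed point where the foot will meet the lid: 80 mm to the carrier's -y of the column's axis, 74 mm high. At the start the foot hangs 3 to 8 mm above it; how much is not told. Each radian of the screw clockwise (seen from above) lowers the foot 4 mm; the screw locks itself and stays where left. On the lid the foot's spring gives about 12 N per mm, so 45 N per further radian.
- screw_mouth (a point): Centre of the mouth of the round bore in the column's top, 125 mm above the table, on the screw's axis; z up. Bore 20 mm diameter, 16 mm deep, 2 mm chamfer, the screw's socket at its bottom. Free turning takes a steady 0.1 (key held still between steps) to 0.2 N m (moving). A firm grip is a foot force of 10 to 50 N: torque 0.04 to 0.20 N m above free turning, best 0.1; over 60 N crushes the cup.
- socket_mouth (a point): Centre of the mouth of the screw's square socket, 16 mm below the bore's mouth: 14 x 14 mm, 14 mm deep. The square's angle is not told and differs each time (repeats each 90 degrees; its reading shows the carrier's axes only): rest the key in the bore and feel for the angle at which it drops in. The key has about 0.18 rad of play either way in it.
- key: Loose steel T-handle key, 100 g, upright in its stand, tip down. Origin at the tip's end, z up the shank, x along the crossbar. Round pilot 11 mm diameter to z = 2 mm; square 12 x 12 mm (sides along x, y) to z = 19; collar 18 mm diameter to 32; neck 10 mm diameter to 67 mm; then the crossbar.
- key_tip (a point): End of the key's tip (the key's origin). Fully in the screw it stands 30 mm below the screw's mouth; with the square resting on the socket's edge, not yet dropped in, about 18 mm below.
- key_handle (a point): Centre of the key's aluminium crossbar, 72 mm above the tip, same axes as the key. Bar 72 (x) x 14 (y) x 14 mm: grasp it across its 14 mm from above.
- key_stand: Fixed grey block 56 x 56 mm, 34 mm high, on a 64 mm foot plate; origin under its centre. The key stands in its round hole, 20 mm diameter, whose floor is 4 mm above the table; lift the key 32 mm to clear it.
- sample_cup: Loose closed specimen cup with a screw lid, 68 mm diameter, 62 mm high, about 80 g, on a 4 mm rubber seat on the carrier's base plate, under the foot. Origin at the centre of its underside, 12 mm above the table; lid top 74 mm above the table.
- other_cup: Bystander: loose closed specimen cup, 68 mm diameter, 62 mm high; origin at its underside. Leave it alone.
- open_cup: Bystander: loose open specimen cup, 63 mm diameter, 57 mm high; origin at its underside. Leave it alone.
- cassette: Bystander: loose flat test cassette, 31 x 100 x 5 mm. Leave it alone.
- spare_lid: Bystander: loose cup lid, 68 mm diameter, 17 mm high. Leave it alone.
- marker: Bystander: loose marker pen, 16 x 152 x 18 mm. Leave it alone.
Not all that is in view belongs to the job. What is shaped like the key but blue or pink is not meant. Leave any pink look-alike of the carrier alone.

How it is judged:
By the outcome, as a careful person would: the job done as asked, in the order asked, and still so for the second after the job is handed in, with the robot touching nothing.
It also fails if it takes over 67 s, if anything falls off the work surface, if the arm or the gripper's body presses on something with over 40 N, if the wrist force passes 120 N, or if a joint passes its speed limit or range.

ROBOT

A 7-joint arm with a two-finger parallel gripper is mounted at the origin on the work surface; the furniture and walls round the work are solid. World frame = base frame: x ahead of the robot, y to its left, z up, the work surface at z = 0. Lengths are in m, angles in rad, forces in N, time in s.
With the tool pointing down it reaches from about 0.4 to 0.85 m from the base axis. Payload 10.4 kg.
Tool frame: the origin (TCP) lies midway between the tips of the shut fingers; the grasp point (between the pads) lies 19 mm behind it; z points along the fingers, y is the direction in which the jaws open and shut (so a half turn about z gives the same grasp; the last joint's range is limited). The gripper opens to 85 mm and grips with 20 to 120 N. Pads are 22 mm wide; open, the fingers measure 114 mm over their backs; the gripper's body (76 mm by 85 mm) begins 54 mm behind the grasp point. The pads swing forward as they close: fully open they stand 13 mm farther back than shut.
Start: joints at [-1.186, 0.332, -0.065, 1.46, 0.022, 1.35, -0.088], TCP at [0.248, 0.574, 0.231] pointing down, gripper open.
Joint ranges: [-2.6, 2.6], [-0.5, 2.12], [-1.47, 1.34], [0.16, 2.42], [-1.27, 4.41], [0.06, 2.06], [-2.6, 2.6]. Speed limits (rad/s): [2.22, 2.22, 2.79, 2.79, 3.14, 3.14, 3.14].

INTERFACE

Orientations are given as a unit quaternion [x, y, z, w].
In Python, from workcell import get_obs, camera, calibration, hand_in gives the robot as it stands.
- The arm moves only by the shell command python3 -m handwheel 'ROWS' [FORCE]. ROWS is JSON, a list of rows, each an object with "jaw": the finger opening in mm, from 0 to 85.4; "delta_pos": the shift along the tool's x, y, z scaled (see below), a list of three; "turn": the turn about the tool's z scaled (see below). In form: [{"jaw": jaw, "delta_pos": [tx, ty, tz], "turn": turn}, ...]. A call has 1 to 10 rows; each row is the pose to reach, as a shift and turn from the pose commanded when the call began, along the tool's axes at that moment, turning the shorter way round; what a row does not reach only later rows make up. The controller multiplies each number of a shift by 1 m and each number of a turn by pi rad. A row lasts 1/12 s, in which the tool goes at most 41.7 mm and 7.16 degrees, less where a joint would pass 70% of its speed; a pose out of reach is approached as far as the arm can. A call with a number of a shift or a turn outside -1 to 1 is refused whole. A call with a gripper value outside its range is refused whole. The fingers move at their own pace and stop on an object; FORCE is the grip in N (left out, the last holds). Time passes only in rows, so rows that repeat a pose let the fingers close. It gives the time, the measured TCP pose, the force and the opening at its end, in the units of the state.
- get_obs(): the state, without advancing time (a new reading comes with each control period).
- camera(name): name is "scene" or "top" or "wrist"; returns the picture (480x640x3 uint8, red, green, blue); there is no depth.
- calibration(name): a dict with "mtx" (3x3 intrinsics, pixels), "dist_coeffs" ([k1, k2, p1, p2, k3] as OpenCV has them; the pictures are not rectified), "rvec" (rotation vector, rad) and "tvec" (3), from world to camera coordinates, as OpenCV has them. Camera axes: x right, y down, z forward; pixel columns grow to the right and rows downward; lengths in m; the calibration is good to about 2 mm. A picture is of the moment at which its call begins: read the wrist's pose just before it. calibration takes no time and is no camera call; for the wrist camera it gives the pose at the moment of the call.
- hand_in(): hands the job in, once; it reports no verdict.
The state is a dict: "clock": time; "joint_pos": joint angles; "joint_velocities": joint speeds; "tau": joint torques, N m; "position": TCP position; "ee_rot": TCP orientation; "ft_force": force on the tool from outside, world axes, zero at the start; "torque": the same for the moment, N m; "grip_width": opening from 0.0 (shut) to 1.0 (fully open).
Only numpy, scipy, OpenCV 4.12 (cv2) and the standard library are available. Lean on these libraries where they do the work, as an engineer would, in place of code of your own. Each camera call takes 0.05 s, during which the arm holds its last target.

## Working session

There is one attempt and no reset: what is moved stays moved. The work goes in short steps, Python scripts to look and compute and a shell command to move; the robot and the scene stay as the last step left them, time stands still between calls to the robot, and variables do not carry over. Pictures are saved under pics/ and viewed, and the job is handed in when it is done.

```bash
ls; mkdir -p pics; python3 - <<'E'
from workcell import get_obs, camera, calibration
import cv2
o=get_obs()
for k,v in o.items(): print(k,v)
for n in ["scene","top","wrist"]:
    im=camera(n); cv2.imwrite(f"pics/{n}0.png",im[:,:,::-1])
    c=calibration(n); print(n,c)
E
```

```text
pics
clock 0.0
joint_pos [-1.18561626  0.33284745 -0.06472145  1.46096633  0.02160111  1.34990577
 -0.08849193]
joint_velocities [-3.52172749e-04 -5.58666479e-05 -1.75130003e-04 -4.61427428e-04
  1.11783287e-03 -1.88436009e-04 -3.75293830e-04]
tau [-2.73621472e-04 -6.25425982e+01  4.88485862e-02 -3.91615534e+01
  1.59957289e-02  9.81831254e-03  1.38171151e-05]
position [0.24769787 0.57339752 0.2305193 ]
ee_rot [ 2.02455722e-01  9.79291156e-01 -7.06412702e-04 -1.14185679e-04]
ft_force [-0.47616699 -0.16510752 -0.05862684]
torque [ 0.06212053 -0.068295    0.01441458]
grip_width 1.0016170586080928
scene {'mtx': array([[443.69148329,   0.        , 318.41844351],
       [  0.        , 443.69148329, 238.7113397 ],
       [  0.        ,   0.        ,   1.        ]]), 'dist_coeffs': array([0.03570193, 0.        , 0.        , 0.        , 0.        ]), 'rvec': array([ 2.08100961, -1.31137259,  0.508731  ]), 'tvec': array([-0.28634266,  0.42517052,  0.70988791])}
top {'mtx': array([[538.71309281,   0.        , 317.17804343],
       [  0.        , 538.71309281, 241.79316896],
       [  0.        ,   0.        ,   1.        ]]), 'dist_coeffs': array([-0.1018789,  0.       ,  0.       ,  0.       ,  0.       ]), 'rvec': array([ 2.20286028, -2.14063297,  0.10570211]), 'tvec': array([-0.04174025,  0.56354205,  1.54834116])}
wrist {'mtx': array([[378.23287756,   0.        , 320.69827912],
       [  0.        , 378.23287756, 243.36237758],
       [  0.        ,   0.        ,   1.        ]]), 'dist_coeffs': array([-0.0714076,  0.       ,  0.       ,  0.       ,  0.       ]), 'rvec': array([-2.40312511, -1.58178281, -0.23971287]), 'tvec': array([-0.62594887, -0.03943873,  0.38048712])}
```

View pics/scene0.png

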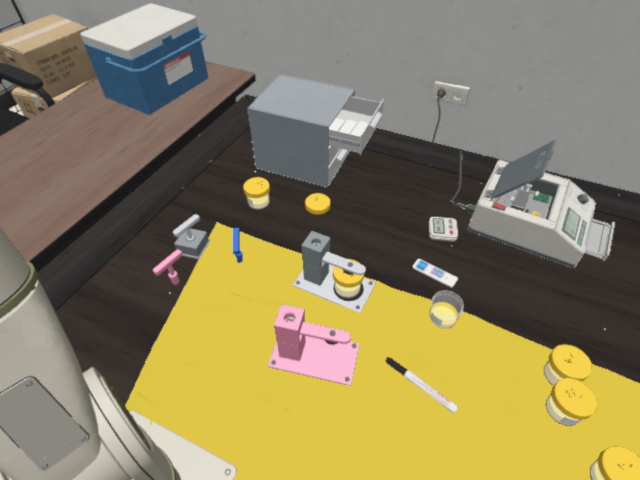

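View pics/top0.png

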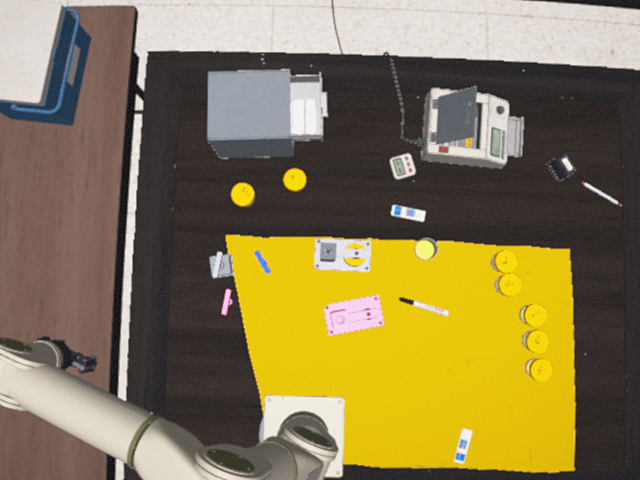

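View pics/wrist0.png

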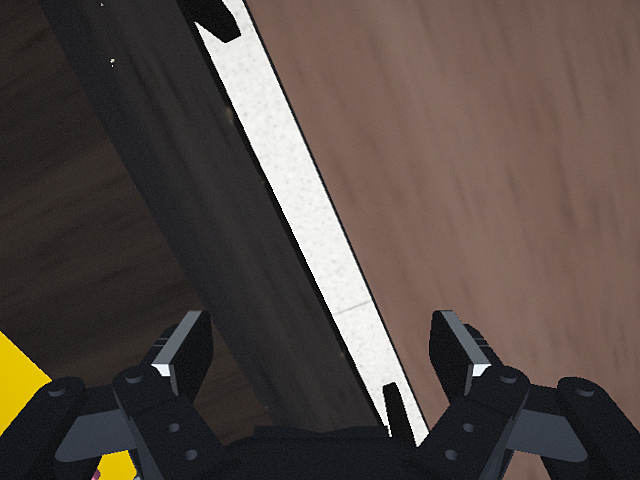

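```bash
cat > h.py <<'E'
import numpy as np, cv2
from scipy.spatial.transform import Rotation as R
from workcell import get_obs, camera, calibration
def ray(c,px):
    p=cv2.undistortPoints(np.array([[px]],float),c["mtx"],c["dist_coeffs"])[0,0]
    M=cv2.Rodrigues(np.array(c["rvec"]))[0]; t=np.array(c["tvec"])
    return -M.T@t, M.T@np.array([p[0],p[1],1])
def plane(c,px,z):
    o,d=ray(c,px); return o+d*(z-o[2])/d[2]
def tri(c1,p1,c2,p2):
    o1,d1=ray(c1,p1);o2,d2=ray(c2,p2)
    A=np.stack([d1,-d2],1); s=np.linalg.lstsq(A,o2-o1,rcond=None)[0]
    a=o1+d1*s[0];b=o2+d2*s[1]; return (a+b)/2,np.linalg.norm(a-b)
def proj(c,P):
    return cv2.projectPoints(np.array([P],float),np.array(c["rvec"]),np.array(c["tvec"]),c["mtx"],c["dist_coeffs"])[0][0,0]
def crop(im,x0,y0,x1,y1,s,name):
    cv2.imwrite(name,cv2.resize(im[y0:y1,x0:x1],None,fx=s,fy=s,interpolation=cv2.INTER_CUBIC)[:,:,::-1])
def tcp():
    o=get_obs(); return np.array(o["position"]),R.from_quat(o["ee_rot"]),o
E
python3 - <<'E'
import cv2,numpy as np
a=cv2.imread("pics/scene0.png");b=cv2.imread("pics/top0.png")
A=cv2.resize(a[200:320,140:390],None,fx=3.2,fy=3.2,interpolation=cv2.INTER_CUBIC)
B=cv2.resize(b[230:340,200:400],None,fx=4,fy=4,interpolation=cv2.INTER_CUBIC)
cv2.imwrite("pics/s0c.png",A);cv2.imwrite("pics/t0c.png",B)
E
```

```text
(no output)
```

View pics/s0c.png

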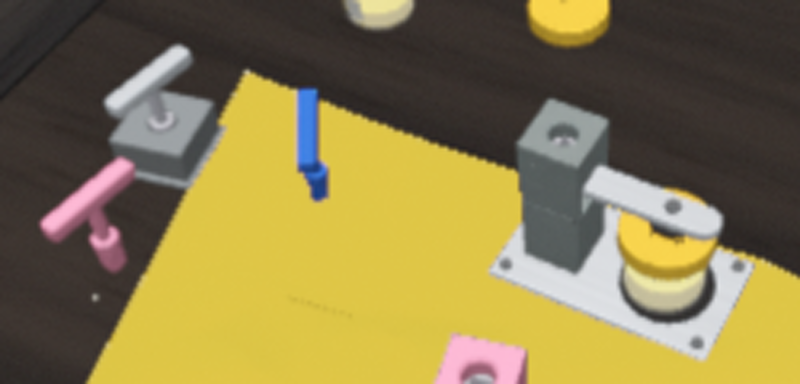

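View pics/t0c.png

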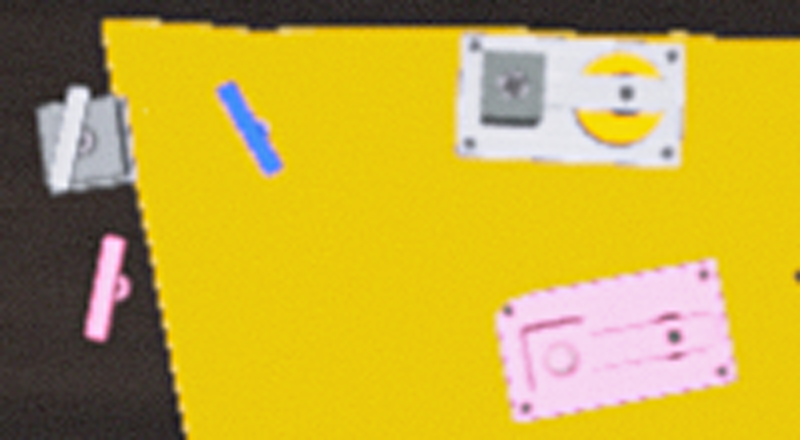

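The candidate keys are silver-in-grey-stand at scene (187,226) / top (217,264), blue lying at scene (238,246), and pink at scene (168,263). Only the silver one is aluminium and stands in the grey stand, so that is the key. Of the carriers, grey at top (328,252) and pink at top (340,318), the grey one with the cup is meant.

```bash
python3 - <<'E'
from h import *
S=cv2.imread("pics/scene0.png")[:,:,::-1];T=cv2.imread("pics/top0.png")[:,:,::-1]
cs,ct=calibration("scene"),calibration("top")
def mask(im,x0,y0,x1,y1,thr):
    m=np.zeros(im.shape[:2],np.uint8); s=im[y0:y1,x0:x1].astype(int)
    m[y0:y1,x0:x1]=((s.min(2)>thr)&(s.max(2)-s.min(2)<30))*255
    n,l,st,ce=cv2.connectedComponentsWithStats(m); 
    for i in range(1,n):
        if st[i,4]>15:
            pts=np.argwhere(l==i)[:,::-1].astype(np.float32)
            print(thr,st[i],ce[i],cv2.minAreaRect(pts))
for thr in(150,175,190): mask(S,165,205,205,245,thr)
print()
for thr in(165,190,210): mask(T,205,245,235,280,thr)
# gray values around
print(S[215:240:3,172:206:4].min(2)); print(T[250:280:2,208:232:2].min(2))
E
```

```text
150 [173 214  26  21 156] [185.23717949 224.10897436] ((185.40245056152344, 223.8780517578125), (5.309908390045166, 29.516843795776367), 51.34019470214844)
150 [176 230  28  15 242] [190.2107438  238.07438017] ((189.5, 237.0), (14.0, 27.0), 90.0)
175 [173 215  26  19 133] [185.26315789 223.81954887] ((185.5709686279297, 223.59280395507812), (4.625965595245361, 28.9706974029541), 52.594642639160156)
190 [174 215  24  19 109] [185.35779817 223.8440367 ] ((185.58676147460938, 223.6103973388672), (3.8192601203918457, 28.588285446166992), 51.842769622802734)

165 [210 252  20  26 320] [219.325    264.396875] ((219.7000274658203, 264.1000061035156), (24.434839248657227, 18.233104705810547), 82.87498474121094)
190 [213 252   9  25 116] [216.71551724 264.11206897] ((216.71177673339844, 264.04705810546875), (4.664004802703857, 24.947002410888672), 12.52880859375)
210 [213 253   9  24 101] [216.66336634 264.36633663] ((216.59996032714844, 264.29998779296875), (4.121678829193115, 23.97081756591797), 12.52880859375)
[[ 43  45  43  45  44 117 205  38  39]
 [ 44  42  41  42 118 216 189  68  41]
 [
[... 337 characters left out ...]
 46  80 201 210  97  38  44  88   0]
 [ 38  38  36  33 116 228 234 131 102 138 160 155]
 [ 48  95 150 170 177 228 225 165 184 189 159 124]
 [ 53 171 180 176 223 229 222 164 182 183 167 127]
 [ 38 167 185 177 219 228 181 179 183 185 174 116]
 [ 38 163 184 183 221 229 153 150 177 178 177  97]
 [ 42 130 182 179 226 230 135 186 159 184 189 102]
 [ 36 118 182 209 225 228 137 176 165 184 185 105]
 [ 38  96 176 221 229 209 150 151 181 184 185 120]
 [ 38  79 175 221 229 170 177 183 183 186 185 137]
 [ 45  67 183 228 230 161 182 182 183 188 181 153]
 [ 46  60 173 227 227 153 175 155 150 158 143 162]
 [ 37  44 133 223 227 162 174 124 117 129 106  65]
 [ 43  45  73 104  69  56  59  44  49  42  43  48]]
```

```bash
python3 - <<'E'
from h import *
cs,ct=calibration("scene"),calibration("top")
print("key top-plane",plane(ct,(216.7,264.2),.083),"scene",plane(cs,(185.6,223.6),.083),tri(cs,(185.6,223.6),ct,(216.7,264.2)))
# bar ends in top: angle 12.5 from vertical
u=np.array([-np.sin(np.radians(12.53)),np.cos(np.radians(12.53))])
c=np.array([216.7,264.2]);a=plane(ct,c-u*12.5,.083);b=plane(ct,c+u*12.5,.083);print("ends",a,b,np.linalg.norm(a-b),np.degrees(np.arctan2(*(b-a)[1::-1])))
# scene-pic ends
an=np.radians(52.);u=np.array([np.sin(an),-np.cos(an)]);c=np.array([185.6,223.6])
a=plane(cs,c-u*15,.083);b=plane(cs,c+u*15,.083);print("ends",a,b,np.linalg.norm(a-b),np.degrees(np.arctan2(*(b-a)[1::-1])))
# carrier: crop coords->pix
t=lambda x,y:(200+(x+.5)/4-.5,230+(y+.5)/4-.5); s=lambda x,y:(140+(x+.5)/3.2-.5,200+(y+.5)/3.2-.5)
print("screw",tri(cs,s(566,134),ct,t(515,87)),plane(ct,t(515,87),.125),plane(cs,s(566,134),.125))
print("stand hole",plane(ct,t(84,141),.034))
P=[plane(ct,t(*q),.008) for q in((474,46),(672,55),(668,153),(468,144))]
for p in P: print(p)
print("base ctr",np.mean(P,0))
E
```

```text
key top-plane [0.4875172  0.25571629 0.083     ] scene [0.48764793 0.25465311 0.083     ] (array([0.48784017, 0.25551799, 0.08235998]), np.float64(0.0008576299025160993))
ends [0.52221741 0.2495768  0.083     ] [0.45293497 0.26186492 0.083     ] 0.07036373505384924 169.9424613826112
ends [0.4524392  0.26053941 0.083     ] [0.52431792 0.24849898 0.083     ] 0.07288019438205368 -9.50935148461608
screw (array([ 0.52997765, -0.05803827,  0.12694019]), np.float64(0.002316227357721507)) [ 0.5295512  -0.05707396  0.125     ] [ 0.53219761 -0.05822921  0.125     ]
stand hole [0.48834075 0.25329733 0.034     ]
[ 0.56845234 -0.028307    0.008     ]
[ 0.56597271 -0.17512182  0.008     ]
[ 0.49328404 -0.17361819  0.008     ]
[ 0.49575893 -0.025947    0.008     ]
base ctr [ 0.53086701 -0.1007485   0.008     ]
```

```bash
cat >> h.py <<'E'
def plan(target,ydeg=None):
    p,r,o=tcp(); d=r.inv().apply(np.array(target)-p)
    y=r.apply([0,1,0]); cur=np.degrees(np.arctan2(y[1],y[0]))
    s=f"delta {np.round(d,4)} yheading {cur:.2f}"
    if ydeg is not None:
        w=(ydeg-cur+90)%180-90; s+=f" turn(/pi) {-w/180:.4f} ({-w:.1f}deg tool)"
    print(s, "pos",np.round(p,4),"F",np.round(o["ft_force"],2),"M",np.round(o["torque"],3),"t",round(o["clock"],2),"grip",round(o["grip_width"],3),"q",np.round(o["joint_pos"],3))
E
python3 - <<'E'
from h import *
plan([.4875,.2555,.20],80)
p,r,o=tcp();c=calibration("wrist");M=cv2.Rodrigues(np.array(c["rvec"]))[0];cp=-M.T@np.array(c["tvec"])
print("cam in tool",r.inv().apply(cp-p),"cam axes in tool\n",(r.inv().as_matrix()@M.T).round(3))
E
```

```text
delta [-0.3462 -0.1968  0.0309] yheading 66.64 turn(/pi) -0.0742 (-13.4deg tool) pos [0.2478 0.5735 0.2307] F [ 0.71 -0.37 -0.27] M [-0.036 -0.002  0.021] t 0.15 grip 1.004 q [-1.186  0.333 -0.065  1.461  0.022  1.35  -0.088]
cam in tool [ 0.0767981   0.00173949 -0.1428867 ] cam axes in tool
 [[ 0.001 -0.954 -0.299]
 [ 1.     0.001 -0.001]
 [ 0.001 -0.299  0.954]]
```

```bash
python3 -m handwheel '[{"jaw":85,"delta_pos":[-0.346,-0.197,0.031],"turn":-0.074},{"jaw":85,"delta_pos":[-0.346,-0.197,0.031],"turn":-0.074},{"jaw":85,"delta_pos":[-0.346,-0.197,0.031],"turn":-0.074},{"jaw":85,"delta_pos":[-0.346,-0.197,0.031],"turn":-0.074},{"jaw":85,"delta_pos":[-0.346,-0.197,0.031],"turn":-0.074},{"jaw":85,"delta_pos":[-0.346,-0.197,0.031],"turn":-0.074},{"jaw":85,"delta_pos":[-0.346,-0.197,0.031],"turn":-0.074},{"jaw":85,"delta_pos":[-0.346,-0.197,0.031],"turn":-0.074},{"jaw":85,"delta_pos":[-0.346,-0.197,0.031],"turn":-0.074},{"jaw":85,"delta_pos":[-0.346,-0.197,0.031],"turn":-0.074}]' 40
python3 - <<'E'
from h import *
plan([.4875,.2555,.057],80)
p,r,o=tcp();print(o["joint_pos"], r.apply([1,0,0]), r.apply([0,0,1]))
c=calibration("wrist");im=camera("wrist");cv2.imwrite("pics/w1.png",im[:,:,::-1]);np.save("w1c.npy",c,allow_pickle=True)
print(proj(c,[.4875,.2555,.083]))
E
```

```text
clock: 0.98
position: [0.4898, 0.2508, 0.2]
ee_rot: [0.09, 0.996, -0.001, 0.0]
ft_force: [-0.0, 0.7, 0.0]
grip_width: 0.996
delta [0.0032 0.0044 0.143 ] yheading 79.69 turn(/pi) -0.0017 (-0.3deg tool) pos [0.4898 0.2508 0.2   ] F [-0.01  0.7   0.01] M [-0.012 -0.033 -0.01 ] t 0.98 grip 0.996 q [-0.692  0.185  0.153  1.714 -0.028  1.246  0.857]
[-0.69244622  0.18479353  0.15271421  1.71378353 -0.02788149  1.24551687
  0.85746658] [-9.83851207e-01  1.78986465e-01 -8.04796177e-04] [ 5.52334850e-04 -1.46033326e-03 -9.99998781e-01]
[324.56348872 232.46070716]
```

View pics/w1.png

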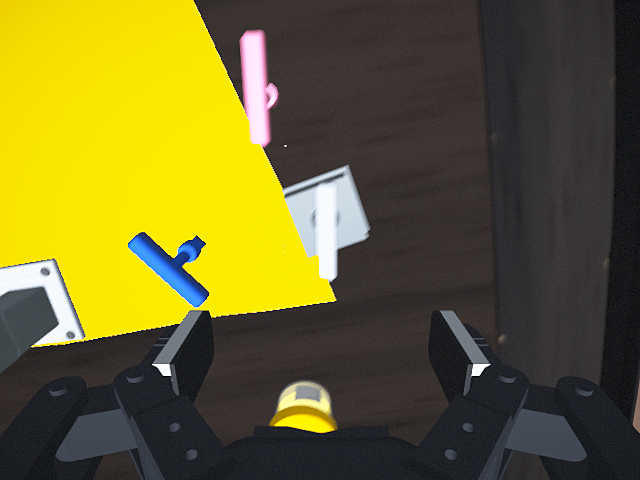

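The wrist view shows the silver bar running from (325,182) to (328,280) over the grey stand, with the blue key at (170,270) and the pink one at (256,88). I'll refine the bar with a mask.

```bash
python3 - <<'E'
from h import *
im=cv2.imread("pics/w1.png");c=np.load("w1c.npy",allow_pickle=True).item()
s=im[160:300,280:380].astype(int);m=((s.min(2)>205)&(s.max(2)-s.min(2)<30)).astype(np.uint8)
n,l,st,ce=cv2.connectedComponentsWithStats(m);i=1+np.argmax(st[1:,4])
pts=(np.argwhere(l==i)[:,::-1]+[280,160]).astype(np.float32);r=cv2.minAreaRect(pts);print(st[i],r)
b=cv2.boxPoints(r);P=np.array([plane(c,q,.083) for q in b]);print(P)
print("ctr",P.mean(0)); 
for k in range(4):
    d=P[(k+1)%4]-P[k];print(np.linalg.norm(d),np.degrees(np.arctan2(d[1],d[0])))
plan([P.mean(0)[0],P.mean(0)[1],.057],80)
E
```

```text
[  34   16   43  105 2234] ((335.478515625, 228.03379821777344), (103.57442474365234, 42.10071563720703), 88.72696685791016)
[[0.44714089 0.25484624 0.083     ]
 [0.45160149 0.28327705 0.083     ]
 [0.52748146 0.27338453 0.083     ]
 [0.522663   0.24247165 0.083     ]]
ctr [0.48722171 0.26349487 0.083     ]
0.028778601209500463 81.08337689034306
0.07652209988381034 -7.427795581465524
0.03128616392142681 -98.85952803571048
0.07652920562411143 170.69454872731933
delta [0.0077 0.0154 0.1427] yheading 79.43 turn(/pi) -0.0032 (-0.6deg tool) pos [0.4919 0.2473 0.1997] F [ 1.25 -5.42 -0.31] M [-0.294 -0.147  0.018] t 1.03 grip 1.003 q [-0.69   0.186  0.157  1.713 -0.027  1.245  0.859]
```

```bash
python3 - <<'E'
from h import *
im=cv2.imread("pics/w1.png");c=np.load("w1c.npy",allow_pickle=True).item()
s=im[160:300,280:380].astype(int)
print(s[60:64,30:64].min(2)[::3]); 
for t in (225,232,238):
    m=((s.min(2)>t)).astype(np.uint8)
    n,l,st,ce=cv2.connectedComponentsWithStats(m);i=1+np.argmax(st[1:,4])
    pts=(np.argwhere(l==i)[:,::-1]+[280,160]).astype(np.float32);r=cv2.minAreaRect(pts);print(t,st[i],r)
    b=cv2.boxPoints(r);P=np.array([plane(c,q,.083) for q in b]);print("ctr",P.mean(0)) 
    for k in range(2):
        d=P[(k+1)%4]-P[k];print(np.linalg.norm(d),np.degrees(np.arctan2(d[1],d[0])))
E
```

```text
[[187 178 154 158 179 181 223 227 242 248 248 249 250 249 249 248 248 248
  248 248 248 248 246 242 223 206 181 149 155 175 186 198 205 205]
 [195 183 165 164 160 189 215 221 236 247 249 249 250 249 249 249 249 248
  247 248 248 247 248 238 222 207 193 162 170 185 202 206 206 200]]
225 [  36   25   20   95 1651] ((325.5, 232.0), (94.0, 19.0), 90.0)
ctr [0.48858605 0.25599032 0.083     ]
0.01306958105133127 79.78025401947846
0.06981894959247512 -9.614211335245916
232 [  37   26   19   93 1474] ((326.0, 232.0), (18.0, 92.0), 0.0)
ctr [0.4885944  0.25635181 0.083     ]
0.06832377673637809 169.57898552384478
0.01239081399447888 79.78197786286496
238 [  37   27   17   92 1396] ((325.0, 232.5), (91.0, 16.0), 90.0)
ctr [0.48880801 0.2555875  0.083     ]
0.011022093210912532 79.77876372789476
0.06763262312581858 -9.703553281332004
```

```bash
python3 -m handwheel '[{"jaw":85,"delta_pos":[0,0,0.03],"turn":0},{"jaw":85,"delta_pos":[0,0,0.06],"turn":0},{"jaw":85,"delta_pos":[0,0,0.08],"turn":0},{"jaw":85,"delta_pos":[0,0,0.08],"turn":0},{"jaw":85,"delta_pos":[0,0,0.08],"turn":0},{"jaw":85,"delta_pos":[0,0,0.08],"turn":0}]' 40
python3 - <<'E'
from h import *
plan([.4884,.2558,.057],80)
E
```

```text
clock: 1.53
position: [0.4879, 0.2563, 0.1217]
ee_rot: [0.087, 0.996, 0.001, 0.001]
ft_force: [0.5, 0.3, 0.4]
grip_width: 0.992
delta [-0.0005 -0.0005  0.0647] yheading 79.97 turn(/pi) -0.0002 (-0.0deg tool) pos [0.4879 0.2563 0.1217] F [0.48 0.34 0.41] M [-0.03   0.05   0.052] t 1.53 grip 0.992 q [-0.691  0.256  0.143  1.801 -0.041  1.085  0.862]
```

Aligned within 0.5 mm. I'll descend and close.

```bash
python3 -m handwheel '[{"jaw":85,"delta_pos":[0,0,0.025],"turn":0},{"jaw":70,"delta_pos":[0,0,0.05],"turn":0},{"jaw":40,"delta_pos":[0,0,0.063],"turn":0},{"jaw":40,"delta_pos":[0,0,0.063],"turn":0},{"jaw":10,"delta_pos":[0,0,0.063],"turn":0},{"jaw":5,"delta_pos":[0,0,0.063],"turn":0},{"jaw":5,"delta_pos":[0,0,0.063],"turn":0},{"jaw":5,"delta_pos":[0,0,0.063],"turn":0},{"jaw":5,"delta_pos":[0,0,0.063],"turn":0},{"jaw":5,"delta_pos":[0,0,0.063],"turn":0}]' 60
python3 - <<'E'
from h import *
plan([.4884,.2558,.057],80)
E
```

```text
clock: 2.37
position: [0.4886, 0.2564, 0.0594]
ee_rot: [0.088, 0.996, 0.001, 0.001]
ft_force: [-0.9, -0.4, 6.4]
grip_width: 0.152
delta [ 0.0001 -0.0007  0.0024] yheading 79.95 turn(/pi) -0.0003 (-0.1deg tool) pos [0.4886 0.2564 0.0594] F [-0.88 -0.36  6.37] M [-0.161  0.227 -0.027] t 2.37 grip 0.152 q [-0.684  0.332  0.137  1.852 -0.055  0.957  0.873]
```

```bash
python3 -m handwheel '[{"jaw":5,"delta_pos":[0,0,0],"turn":0},{"jaw":5,"delta_pos":[0,0,-0.01],"turn":0},{"jaw":5,"delta_pos":[0,0,-0.03],"turn":0},{"jaw":5,"delta_pos":[0,0,-0.06],"turn":0},{"jaw":5,"delta_pos":[0,0,-0.1],"turn":0},{"jaw":5,"delta_pos":[0,0,-0.14],"turn":0},{"jaw":5,"delta_pos":[0,0,-0.18],"turn":0},{"jaw":5,"delta_pos":[0,0,-0.18],"turn":0},{"jaw":5,"delta_pos":[0,0,-0.18],"turn":0}]' 60
python3 - <<'E'
from h import *
plan([.5305,-.0575,.24],80)
im=camera("wrist");cv2.imwrite("pics/w2.png",im[:,:,::-1])
im=camera("scene");cv2.imwrite("pics/s2.png",im[:,:,::-1])
E
```

```text
clock: 3.12
position: [0.4885, 0.2563, 0.241]
ee_rot: [0.088, 0.996, 0.002, 0.002]
ft_force: [0.3, -0.0, -1.6]
grip_width: 0.149
delta [-9.610e-02 -3.016e-01  1.000e-04] yheading 79.95 turn(/pi) -0.0003 (-0.1deg tool) pos [0.4885 0.2563 0.241 ] F [ 0.32 -0.01 -1.6 ] M [-0.013 -0.026 -0.002] t 3.12 grip 0.149 q [-0.701  0.157  0.152  1.658 -0.025  1.322  0.85 ]
```

View pics/w2.png

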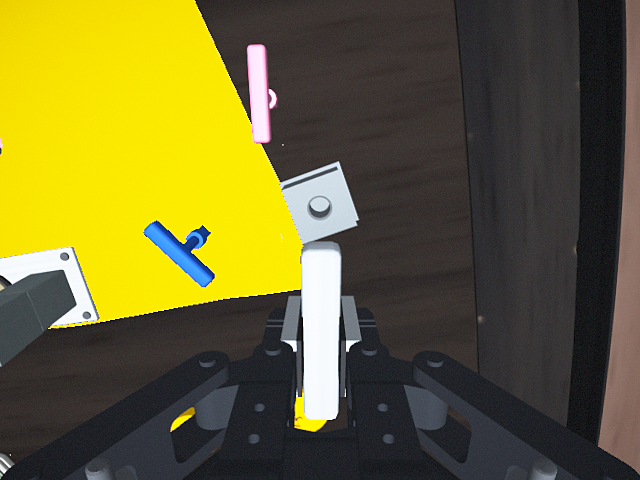

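View pics/s2.png

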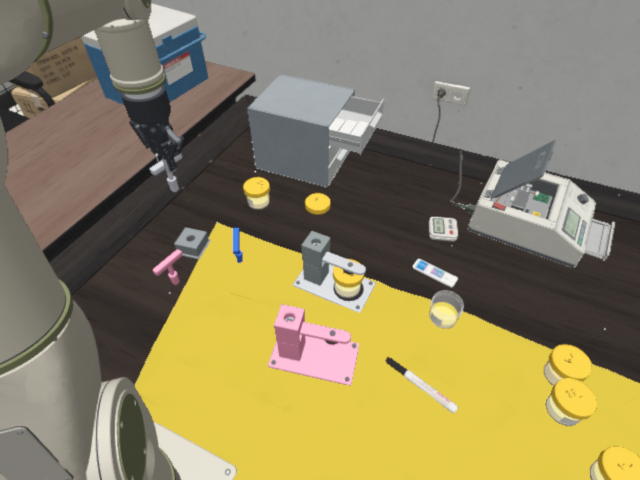

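The key is held, with its tip at scene (172,184). The empty stand hole at wrist (320,207) lets me check the wrist camera's bias, since the key stood in that hole.

```bash
python3 - <<'E'
from h import *
p,r,o=tcp();c=calibration("wrist");im=cv2.imread("pics/w2.png")
for q in([.036,0,-.0236],[-.036,0,-.0236],[0,0,-.0236]): print(proj(c,p+r.apply(q)))
s=im[190:226,300:340].min(2)
m=(s<135).astype(np.uint8);n,l,st,ce=cv2.connectedComponentsWithStats(m)
for i in range(1,n):
    if st[i,4]>60: print(st[i],ce[i]+[300,190],plane(c,ce[i]+[300,190],.034))
bar=(im.min(2)>238);bar[:235]=0;bar[425:]=0
n,l,st,ce=cv2.connectedComponentsWithStats(bar.astype(np.uint8));i=1+np.argmax(st[1:,4]);print(st[i],ce[i])
top=p+r.apply([0,0,-.0236])
for px in((320,st[i,1]),(320,st[i,1]+st[i,3])): print(r.inv().apply(plane(c,px,top[2])-p))
cv2.imwrite("pics/w2c.png",cv2.resize(im[180:260,270:370],None,fx=6,fy=6,interpolation=cv2.INTER_CUBIC))
E
```

```text
[315.56868651 251.9952522 ]
[316.21939332 423.91578539]
[315.90375013 345.84700532]
[  9  12  22  16 154] [319.07142857 211.76623377] [0.48800829 0.25533145 0.034     ]
[ 302  252   38  168 5718] [320.57345226 332.82441413]
[ 0.0359967   0.00147507 -0.02358961]
[-0.03401078  0.0014983  -0.02360995]
```

View pics/w2c.png

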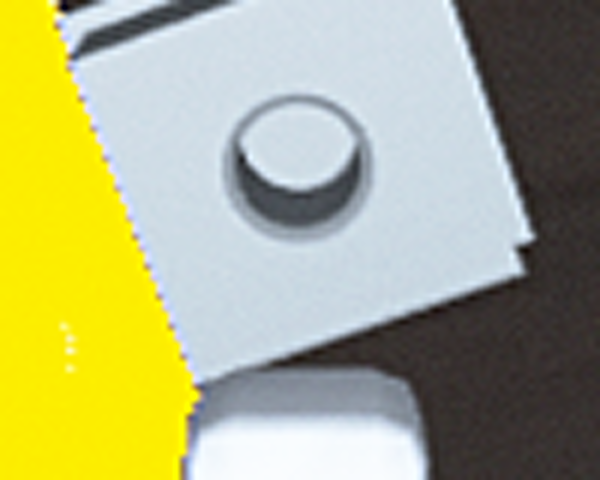

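The crop shows the hole's rim centred at pixel (319.25,207.4) and the bar's end face at about (320,243).

```bash
python3 - <<'E'
from h import *
p,r,o=tcp();c=calibration("wrist")
h=plane(c,(319.25,207.4),.034);print(h,"rel tool",r.inv().apply(h-p))
plan([.5305,-.0575,.30],80)
E
```

```text
[0.4839421  0.25622188 0.034     ] rel tool [3.05712052e-03 1.82958881e-04 2.03249110e-01]
delta [-0.0974 -0.3006 -0.0628] yheading 79.96 turn(/pi) -0.0002 (-0.0deg tool) pos [0.487  0.2555 0.2372] F [ 0.16  0.76 -0.85] M [-0.002 -0.045  0.034] t 3.22 grip 0.149 q [-0.701  0.16   0.151  1.663 -0.025  1.321  0.85 ]
```

```bash
python3 -m handwheel '[{"jaw":5,"delta_pos":[-0.01,-0.03,-0.03],"turn":0},{"jaw":5,"delta_pos":[-0.097,-0.3,-0.063],"turn":0},{"jaw":5,"delta_pos":[-0.097,-0.3,-0.063],"turn":0},{"jaw":5,"delta_pos":[-0.097,-0.3,-0.063],"turn":0},{"jaw":5,"delta_pos":[-0.097,-0.3,-0.063],"turn":0},{"jaw":5,"delta_pos":[-0.097,-0.3,-0.063],"turn":0},{"jaw":5,"delta_pos":[-0.097,-0.3,-0.063],"turn":0},{"jaw":5,"delta_pos":[-0.097,-0.3,-0.063],"turn":0},{"jaw":5,"delta_pos":[-0.097,-0.3,-0.063],"turn":0},{"jaw":5,"delta_pos":[-0.097,-0.3,-0.063],"turn":0}]' 60
python3 -m handwheel '[{"jaw":5,"delta_pos":[0,0,0],"turn":0},{"jaw":5,"delta_pos":[0,0,0],"turn":0},{"jaw":5,"delta_pos":[0,0,0],"turn":0},{"jaw":5,"delta_pos":[0,0,0],"turn":0}]' 60
python3 - <<'E'
from h import *
plan([.5305,-.0575,.30],80)
c=calibration("wrist");im=camera("wrist");cv2.imwrite("pics/w3.png",im[:,:,::-1]);np.save("w3c.npy",c,allow_pickle=True)
crop(im,220,150,420,300,4,"pics/w3c.png")
plan([.5305,-.0575,.30],80)
E
```

```text
clock: 4.05
position: [0.5299, -0.0591, 0.2992]
ee_rot: [0.09, 0.996, -0.0, -0.001]
ft_force: [-0.1, 0.4, -1.4]
grip_width: 0.151
clock: 4.38
position: [0.5305, -0.0554, 0.2999]
ee_rot: [0.087, 0.996, 0.0, -0.0]
ft_force: [-0.1, 0.0, -1.1]
grip_width: 0.152
delta [-0.0004 -0.002  -0.0001] yheading 80.07 turn(/pi) 0.0004 (0.1deg tool) pos [ 0.5305 -0.0554  0.2999] F [-0.14  0.04 -1.08] M [-0.009  0.    -0.006] t 4.38 grip 0.152 q [-0.366  0.093  0.417  1.614 -0.038  1.443  1.451]
delta [-0.0003 -0.0018  0.0001] yheading 80.05 turn(/pi) 0.0003 (0.0deg tool) pos [ 0.5305 -0.0557  0.3001] F [ 0.43 -0.03 -0.58] M [ 0.033 -0.033 -0.02 ] t 4.43 grip 0.148 q [-0.366  0.093  0.418  1.614 -0.038  1.443  1.452]
```

View pics/w3c.png

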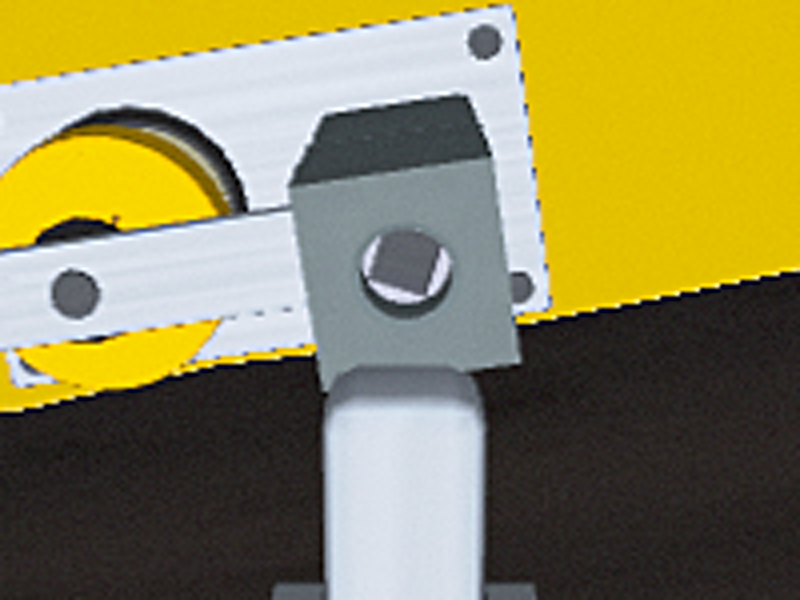

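The wrist crop shows the grey carrier's column top with the bore at about (321,217), and the square socket is visible, rotated. I'll enlarge it.

```bash
python3 - <<'E'
from h import *
im=cv2.imread("pics/w3.png");c=np.load("w3c.npy",allow_pickle=True).item()
cv2.imwrite("pics/w3d.png",cv2.resize(im[195:240,290:350],None,fx=12,fy=12,interpolation=cv2.INTER_CUBIC))
print(im[200:232:2,304:340:2].min(2))
E
```

```text
[[132 131 129 129 134 135 134 135 133 132 131 133 134 135 135 135 133 131]
 [129 134 128 133 135 133 133 133 134 132 137 135 135 135 134 132 133 132]
 [131 134 131 133 133 137 133 132 130 134 137 132 134 136 135 133 132 131]
 [135 135 133 134 133 133 123 115 118 114 117 125 132 134 136 132 131 132]
 [131 139 133 136 124 115 103  95  95  90  87 110 118 128 126 130 132 134]
 [135 132 134 130 110 190  91  96  98  97  92  92  86 116 124 132 130 133]
 [133 131 134 110 213 117  90  88  95  94  95  95  93 188 113 128 129 130]
 [130 135 120 133 225  92  91  93  92  91  92  91  81 211 145 125 132 135]
 [135 134 123 136 193  84  97  97 101  97  98  97  72 217 142 118 134 135]
 [131 137 123  49 148  96  94  95  91  93  95  94 177 217  82 119 135 132]
 [133 137 126  70 187 141  96  88  94  93  94  77 205 183  53 127 136 131]
 [133 132 125  99  33 209 220 203 148 106  91  72 224  62 106 126 129 135]
 [131 134 130 128  64  40 163 221 213 226 234 128  40  48 129 130 133 130]
 [137 134 131 127 133  61  58  49  44  43  48  55  51 128 123 132 134 134]
 [131 132 132 135 129 135  92  62  61  54  63  98 136 126 132 132 130 127]
 [133 135 134 133 137 128 132 128 134 134 129 126 128 131 131 131 131 130]]
```

View pics/w3d.png

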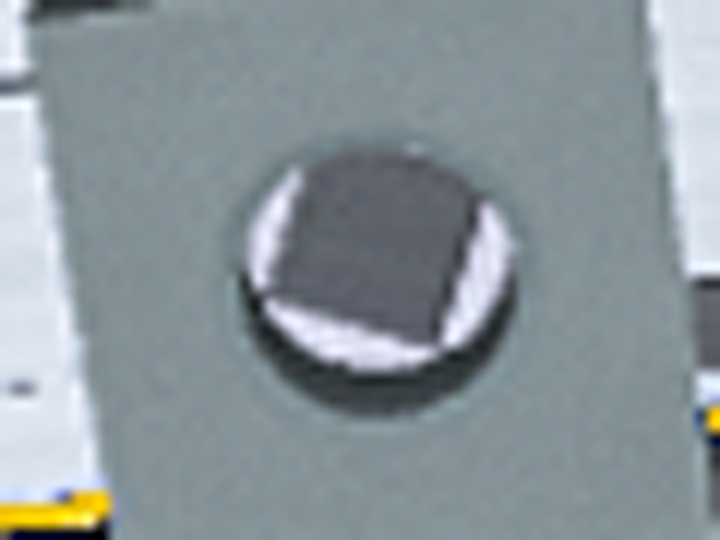

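The socket's corners in this crop are (272,290) and (437,345), with side edges rising to (303,170) and (480,205). The bore is centred at about (380,278).

```bash
python3 - <<'E'
from h import *
c=np.load("w3c.npy",allow_pickle=True).item()
f=lambda x,y:(290+(x+.5)/12-.5,195+(y+.5)/12-.5); g=lambda x,y:(220+(x+.5)/4-.5,150+(y+.5)/4-.5)
P={k:plane(c,f(*v),.109) for k,v in dict(a=(272,290),b=(437,345),d=(303,170),e=(480,205)).items()}
for k in("ab","ad","be"):
    d=P[k[1]]-P[k[0]];print(k,np.linalg.norm(d),np.degrees(np.arctan2(d[1],d[0]))%90)
print("bore",plane(c,f(380,278),.125))
# column top corners
C=[plane(c,g(*q),.125) for q in((290,187),(491,157),(520,363),(322,390))]
for i in range(4):
    d=C[(i+1)%4]-C[i];print(C[i],np.linalg.norm(d),np.degrees(np.arctan2(d[1],d[0]))%90)
print("colctr",np.mean(C,0))
p,r,o=tcp();x=r.apply([1,0,0]);print("key ang",np.degrees(np.arctan2(x[1],x[0]))%90)
# bias: bar edges in tool frame
im=cv2.imread("pics/w3.png");bar=(im.min(2)>215);bar[:245]=0;bar[425:]=0;bar[:,:290]=0;bar[:,350:]=0
n,l,st,ce=cv2.connectedComponentsWithStats(bar.astype(np.uint8));i=1+np.argmax(st[1:,4]);print(st[i],ce[i])
top=p+r.apply([0,0,-.0236]);x0,y0,w,h=st[i,:4]
for px in((x0+w/2,y0),(x0+w/2,y0+h),(x0,330),(x0+w,330)): print(r.inv().apply(plane(c,px,top[2])-p))
E
```

```text
ab 0.013198520907048154 61.188122738664426
ad 0.009546878042238903 65.6617865501974
be 0.011307055982306085 63.74828251960517
bore [ 0.53067491 -0.05343764  0.125     ]
[ 0.50811224 -0.07457687  0.125     ] 0.04302891939224431 88.67356187125996
[ 0.5091083  -0.03155949  0.125     ] 0.0459817422783958 89.0343214746158
[ 0.55508351 -0.03233444  0.125     ] 0.0440394460793862 88.27393698117181
[ 0.553757  -0.0763539  0.125    ] 0.04567934196325538 87.77050592206751
colctr [ 0.53151526 -0.05370617  0.125     ]
key ang 80.04673990068116
[ 307  253   16  142 1295] [314.08108108 313.96756757]
[ 3.57334460e-02  2.06676302e-05 -2.35832318e-02]
[-0.02171226 -0.00018728 -0.02361021]
[ 0.00666334 -0.00293736 -0.0235972 ]
[ 0.00667689  0.0027784  -0.02359656]
```

```bash
python3 - <<'E'
from h import *
p,r,o=tcp();cs=calibration("scene");ct=calibration("top")
tip=p+r.apply([0,0,.0555]);bar=p+r.apply([0,0,-.0165])
print(p,tip,proj(cs,tip),proj(cs,bar),proj(ct,tip))
im=camera("scene");x,y=proj(cs,tip).astype(int);print(x,y)
crop(im,x-50,y-40,x+70,y+80,5,"pics/s4c.png");cv2.imwrite("pics/s4.png",im[:,:,::-1])
E
```

```text
[ 0.53046557 -0.05567232  0.30005233] [ 0.53044098 -0.05566179  0.24455234] [314.44463407 199.00982427] [314.02283613 168.64295043] [328.89260265 247.25762378]
314 199
```

View pics/s4c.png

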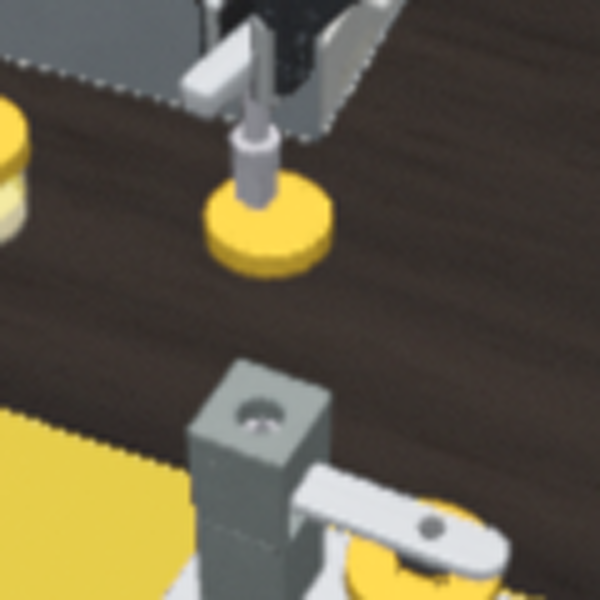

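The scene crop shows the key hanging upright with its tip at about (315.7,199.5), and the bore at about (315.9,241.6).

```bash
python3 - <<'E'
from h import *
p,r,o=tcp();cs=calibration("scene");ct=calibration("top")
for z in(.2445,.125): print(z,proj(cs,[p[0],p[1],z]))
for d in([.01,0,0],[0,.01,0]): print(d,proj(cs,np.array([p[0],p[1],.125])+d)-proj(cs,[p[0],p[1],.125]))
f=lambda x,y:(264+(x+.5)/5-.5,159+(y+.5)/5-.5)
print("tip",plane(cs,f(259,203),p[2]-.0555),"bore",plane(cs,f(260,413),.125),f(259,203),f(260,413))
E
```

```text
0.2445 [314.58538166 199.05485361]
0.125 [315.18391792 241.72652904]
[0.01, 0, 0] [ 2.08304051 -3.17610577]
[0, 0.01, 0] [-4.29670225 -1.51613119]
tip [ 0.53062719 -0.05757787  0.24466174] bore [ 0.53220552 -0.05606473  0.125     ] (315.4, 199.2) (315.6, 241.2)
```

```bash
python3 -m handwheel '[{"jaw":5,"delta_pos":[-0.001,0.0014,0.03],"turn":0.03},{"jaw":5,"delta_pos":[-0.001,0.0014,0.06],"turn":0.06},{"jaw":5,"delta_pos":[-0.001,0.0014,0.09],"turn":0.094},{"jaw":5,"delta_pos":[-0.001,0.0014,0.11],"turn":0.094},{"jaw":5,"delta_pos":[-0.001,0.0014,0.11],"turn":0.094},{"jaw":5,"delta_pos":[-0.001,0.0014,0.11],"turn":0.094},{"jaw":5,"delta_pos":[-0.001,0.0014,0.11],"turn":0.094},{"jaw":5,"delta_pos":[-0.001,0.0014,0.11],"turn":0.094}]' 60
python3 - <<'E'
from h import *
plan([.5315,-.0545,.18],63)
im=camera("scene");crop(im,275,180,375,280,6,"pics/s5c.png")
E
```

```text
clock: 5.15
position: [0.5328, -0.0554, 0.1922]
ee_rot: [0.233, 0.973, 0.0, 0.001]
ft_force: [-0.1, -0.2, -0.2]
grip_width: 0.146
delta [0.0016 0.0002 0.0122] yheading 63.07 turn(/pi) 0.0004 (0.1deg tool) pos [ 0.5328 -0.0554  0.1922] F [-0.07 -0.15 -0.23] M [-0.026  0.02  -0.019] t 5.15 grip 0.146 q [-0.369  0.159  0.43   1.775 -0.071  1.219  1.181]
```

View pics/s5c.png

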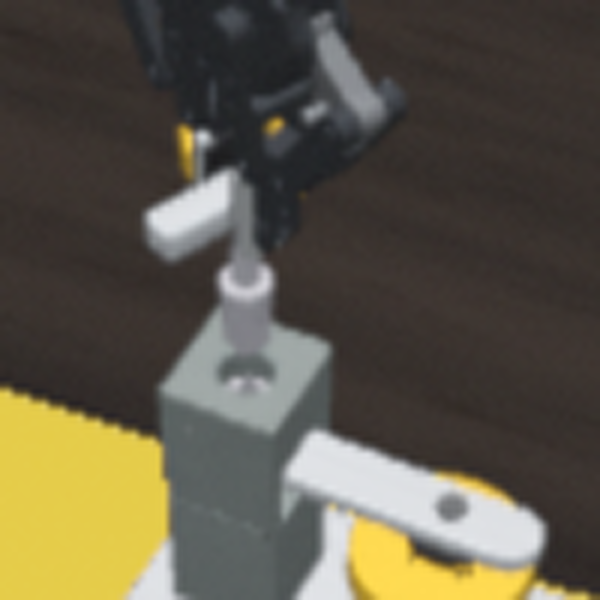

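Tip at crop (247,347) sits right over the bore at (247,372), matching the 12 mm height difference. I'll descend gently.

```bash
python3 -m handwheel '[{"jaw":5,"delta_pos":[0.0004,0,0.006],"turn":0},{"jaw":5,"delta_pos":[0.0004,0,0.012],"turn":0},{"jaw":5,"delta_pos":[0.0004,0,0.018],"turn":0},{"jaw":5,"delta_pos":[0.0004,0,0.022],"turn":0},{"jaw":5,"delta_pos":[0.0004,0,0.022],"turn":0},{"jaw":5,"delta_pos":[0.0004,0,0.022],"turn":0}]' 60
python3 - <<'E'
from h import *
plan([.5315,-.0545,.1505],63)
E
```

```text
clock: 5.7
position: [0.5312, -0.0552, 0.1679]
ee_rot: [0.233, 0.972, -0.0, -0.0]
ft_force: [-0.2, -0.6, -1.0]
grip_width: 0.149
delta [0.0001 0.0008 0.0174] yheading 63.03 turn(/pi) 0.0002 (0.0deg tool) pos [ 0.5312 -0.0552  0.1679] F [-0.16 -0.63 -0.97] M [-0.007 -0.021  0.008] t 5.7 grip 0.149 q [-0.365  0.18   0.428  1.806 -0.081  1.173  1.188]
```

```bash
python3 -m handwheel '[{"jaw":5,"delta_pos":[0,0,0.004],"turn":0},{"jaw":5,"delta_pos":[0,0,0.007],"turn":0},{"jaw":5,"delta_pos":[0,0,0.009],"turn":0},{"jaw":5,"delta_pos":[0,0,0.009],"turn":0}]' 60
python3 - <<'E'
from h import *
plan([.5315,-.0545,.1505],63)
E
```

```text
clock: 6.03
position: [0.5311, -0.0552, 0.1587]
ee_rot: [0.233, 0.972, -0.0, -0.0]
ft_force: [0.4, -0.6, -1.1]
grip_width: 0.152
delta [-0.      0.0008  0.0082] yheading 63.04 turn(/pi) 0.0002 (0.0deg tool) pos [ 0.5311 -0.0552  0.1587] F [ 0.37 -0.58 -1.12] M [ 0.008 -0.003 -0.021] t 6.03 grip 0.152 q [-0.363  0.19   0.427  1.817 -0.085  1.154  1.192]
```

```bash
python3 -m handwheel '[{"jaw":5,"delta_pos":[0,0,0.004],"turn":0},{"jaw":5,"delta_pos":[0,0,0.006],"turn":0},{"jaw":5,"delta_pos":[0,0,0.007],"turn":0},{"jaw":5,"delta_pos":[0,0,0.008],"turn":0},{"jaw":5,"delta_pos":[0,0,0.008],"turn":0}]' 60
python3 - <<'E'
from h import *
plan([.5315,-.0545,.1505],63)
im=camera("scene");crop(im,275,180,375,280,6,"pics/s6c.png")
E
```

```text
clock: 6.45
position: [0.5313, -0.0552, 0.1511]
ee_rot: [0.233, 0.972, -0.0, -0.0]
ft_force: [0.0, -0.6, -0.3]
grip_width: 0.151
delta [0.0002 0.0007 0.0006] yheading 63.04 turn(/pi) 0.0002 (0.0deg tool) pos [ 0.5313 -0.0552  0.1511] F [ 0.   -0.57 -0.31] M [ 0.031  0.039 -0.033] t 6.45 grip 0.151 q [-0.362  0.198  0.426  1.825 -0.09   1.138  1.195]
```

View pics/s6c.png

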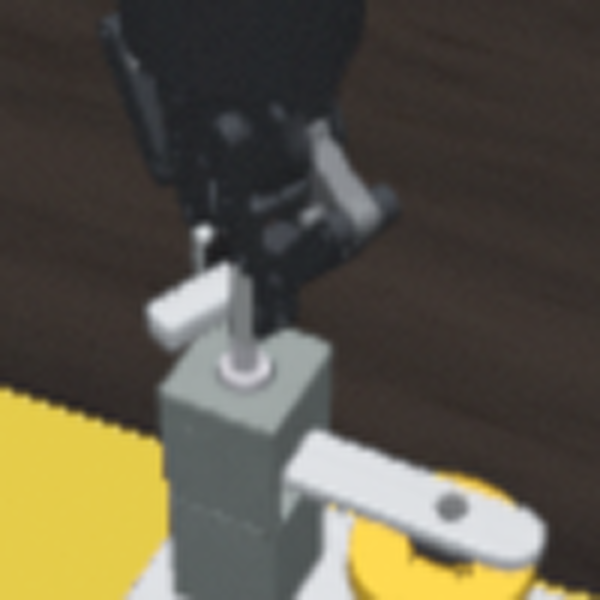

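Fully seated: tip about 30 mm below the mouth, collar at the column top in the crop at (245,365), and no contact force. Now turning clockwise (+turn), which stays in the free range at first.

```bash
cat >> h.py <<'E'
def feel(n=6):
    L=[]
    for i in range(n):
        p,r,o=tcp(); y=r.apply([0,1,0]); L.append([*o["ft_force"],*o["torque"],np.degrees(np.arctan2(y[1],y[0])),*p]); camera("top")
    L=np.array(L); m=L.mean(0)
    print("F",m[:3].round(2),"M",m[3:6].round(3),"Mz",L[:,5].round(3),"yaw %.2f"%m[6],"p",m[7:].round(4),"q7 %.3f"%o["joint_pos"][6],"t %.2f"%o["clock"])
E
python3 - <<'E'
from h import *
feel(6)
E
python3 -m handwheel '[{"jaw":5,"delta_pos":[0,0,0],"turn":0.02},{"jaw":5,"delta_pos":[0,0,0],"turn":0.045},{"jaw":5,"delta_pos":[0,0,0],"turn":0.07},{"jaw":5,"delta_pos":[0,0,0],"turn":0.095},{"jaw":5,"delta_pos":[0,0,0],"turn":0.12},{"jaw":5,"delta_pos":[0,0,0],"turn":0.145},{"jaw":5,"delta_pos":[0,0,0],"turn":0.17},{"jaw":5,"delta_pos":[0,0,0],"turn":0.19},{"jaw":5,"delta_pos":[0,0,0],"turn":0.19},{"jaw":5,"delta_pos":[0,0,0],"turn":0.19}]' 60
python3 - <<'E'
from h import *
feel(6)
E
```

```text
F [ 0.3  -0.35 -0.7 ] M [-0.032  0.005  0.019] Mz [-0.033  0.085  0.037 -0.001  0.001  0.024] yaw 63.03 p [ 0.5315 -0.0552  0.1514] q7 1.195 t 6.75
clock: 7.63
position: [0.5316, -0.0555, 0.1514]
ee_rot: [0.508, 0.861, -0.0, 0.0]
ft_force: [0.8, -1.3, -0.5]
grip_width: 0.15
F [ 0.81 -1.77 -0.11] M [-0.496 -0.186  0.135] Mz [0.11  0.109 0.155 0.135 0.15  0.15 ] yaw 28.93 p [ 0.5316 -0.0555  0.1514] q7 0.612 t 7.88
```

```bash
python3 -m handwheel '[{"jaw":5,"delta_pos":[0,0,0],"turn":0.025},{"jaw":5,"delta_pos":[0,0,0],"turn":0.05},{"jaw":5,"delta_pos":[0,0,0],"turn":0.06},{"jaw":5,"delta_pos":[0,0,0],"turn":0.06},{"jaw":5,"delta_pos":[0,0,0],"turn":0.06},{"jaw":5,"delta_pos":[0,0,0],"turn":0.06}]' 60
python3 -c "
from h import *
feel(6)"
python3 -m handwheel '[{"jaw":5,"delta_pos":[0,0,0],"turn":0.025},{"jaw":5,"delta_pos":[0,0,0],"turn":0.05},{"jaw":5,"delta_pos":[0,0,0],"turn":0.05},{"jaw":5,"delta_pos":[0,0,0],"turn":0.05},{"jaw":5,"delta_pos":[0,0,0],"turn":0.05}]' 60
python3 -c "
from h import *
feel(6)"
```

```text
clock: 8.43
position: [0.5315, -0.0554, 0.1514]
ee_rot: [0.587, 0.81, 0.0, 0.0]
ft_force: [0.1, -2.6, 0.6]
grip_width: 0.155
F [ 0.19 -2.97  1.29] M [-0.796 -0.123  0.152] Mz [0.169 0.145 0.169 0.139 0.126 0.163] yaw 18.08 p [ 0.5315 -0.0554  0.1514] q7 0.428 t 8.68
clock: 9.15
position: [0.5314, -0.0553, 0.1514]
ee_rot: [0.648, 0.761, 0.0, 0.0]
ft_force: [0.5, -2.7, 3.9]
grip_width: 0.151
F [ 0.08 -3.27  2.75] M [-0.942  0.004  0.117] Mz [0.124 0.068 0.157 0.176 0.107 0.071] yaw 9.12 p [ 0.5314 -0.0553  0.1514] q7 0.275 t 9.40
```

```bash
python3 -m handwheel '[{"jaw":5,"delta_pos":[-0.0008,0,-0.0004],"turn":0.025},{"jaw":5,"delta_pos":[-0.0008,0,-0.0004],"turn":0.05},{"jaw":5,"delta_pos":[-0.0008,0,-0.0004],"turn":0.05},{"jaw":5,"delta_pos":[-0.0008,0,-0.0004],"turn":0.05},{"jaw":5,"delta_pos":[-0.0008,0,-0.0004],"turn":0.05}]' 60
python3 -c "
from h import *
feel(6)"
python3 -m handwheel '[{"jaw":5,"delta_pos":[0,0,0],"turn":0.025},{"jaw":5,"delta_pos":[0,0,0],"turn":0.05},{"jaw":5,"delta_pos":[0,0,0],"turn":0.05},{"jaw":5,"delta_pos":[0,0,0],"turn":0.05},{"jaw":5,"delta_pos":[0,0,0],"turn":0.05}]' 60
python3 -c "
from h import *
feel(6)"
```

```text
clock: 9.87
position: [0.5314, -0.0557, 0.1514]
ee_rot: [0.706, 0.708, -0.0, -0.0]
ft_force: [-0.4, -1.3, -0.9]
grip_width: 0.152
F [ 0.08 -1.41 -1.72] M [-0.363 -0.078  0.107] Mz [0.169 0.127 0.092 0.065 0.107 0.082] yaw 0.14 p [ 0.5314 -0.0557  0.1514] q7 0.123 t 10.12
clock: 10.58
position: [0.5313, -0.0558, 0.1515]
ee_rot: [0.759, 0.651, -0.0, -0.0]
ft_force: [0.2, -0.3, -3.4]
grip_width: 0.156
F [-0.23 -0.55 -3.9 ] M [-0.129  0.107  0.122] Mz [0.098 0.137 0.109 0.158 0.075 0.158] yaw -8.87 p [ 0.5313 -0.0559  0.1515] q7 -0.030 t 10.83
```

```bash
python3 -m handwheel '[{"jaw":5,"delta_pos":[-0.0002,0,0.0003],"turn":0.025},{"jaw":5,"delta_pos":[-0.0002,0,0.0003],"turn":0.05},{"jaw":5,"delta_pos":[-0.0002,0,0.0003],"turn":0.05},{"jaw":5,"delta_pos":[-0.0002,0,0.0003],"turn":0.05},{"jaw":5,"delta_pos":[-0.0002,0,0.0003],"turn":0.05}]' 60
python3 -c "
from h import *
feel(8)"
python3 -m handwheel '[{"jaw":5,"delta_pos":[0,0,0],"turn":0.025},{"jaw":5,"delta_pos":[0,0,0],"turn":0.05},{"jaw":5,"delta_pos":[0,0,0],"turn":0.05},{"jaw":5,"delta_pos":[0,0,0],"turn":0.05},{"jaw":5,"delta_pos":[0,0,0],"turn":0.05}]' 60
python3 -c "
from h import *
feel(8)"
```

```text
clock: 11.3
position: [0.5314, -0.056, 0.1514]
ee_rot: [0.808, 0.589, 0.0, -0.0]
ft_force: [-1.8, -0.3, -0.8]
grip_width: 0.152
F [-2.06  0.85 -0.86] M [0.189 0.579 0.149] Mz [0.122 0.126 0.177 0.167 0.159 0.186 0.126 0.13 ] yaw -17.88 p [ 0.5315 -0.0561  0.1514] q7 -0.182 t 11.65
clock: 12.12
position: [0.5315, -0.0562, 0.1514]
ee_rot: [0.852, 0.524, 0.0, -0.0]
ft_force: [-2.8, 1.5, 0.3]
grip_width: 0.148
F [-2.88  1.31  0.43] M [0.379 0.78  0.168] Mz [0.132 0.154 0.167 0.161 0.192 0.206 0.167 0.164] yaw -26.89 p [ 0.5315 -0.0561  0.1514] q7 -0.335 t 12.47
```

```bash
python3 -m handwheel '[{"jaw":5,"delta_pos":[0,-0.0006,0],"turn":0.01},{"jaw":5,"delta_pos":[0,-0.0006,0],"turn":0.03},{"jaw":5,"delta_pos":[0,-0.0006,0],"turn":0.04},{"jaw":5,"delta_pos":[0,-0.0006,0],"turn":0.04},{"jaw":5,"delta_pos":[0,-0.0006,0],"turn":0.04}]' 60
python3 -c "
from h import *
feel(8)"
python3 -m handwheel '[{"jaw":5,"delta_pos":[0,0,0],"turn":0.02},{"jaw":5,"delta_pos":[0,0,0],"turn":0.04},{"jaw":5,"delta_pos":[0,0,0],"turn":0.04},{"jaw":5,"delta_pos":[0,0,0],"turn":0.04},{"jaw":5,"delta_pos":[0,0,0],"turn":0.04}]' 60
python3 -c "
from h import *
feel(8)"
```

```text
clock: 12.93
position: [0.5312, -0.056, 0.1514]
ee_rot: [0.883, 0.469, 0.0, 0.0]
ft_force: [-1.8, 0.1, -0.4]
grip_width: 0.151
F [-0.98  0.73 -0.58] M [0.169 0.244 0.24 ] Mz [0.239 0.23  0.262 0.23  0.219 0.282 0.203 0.251] yaw -34.12 p [ 0.5312 -0.056   0.1514] q7 -0.458 t 13.28
clock: 13.75
position: [0.531, -0.056, 0.1514]
ee_rot: [0.911, 0.413, 0.0, 0.0]
ft_force: [-0.9, 0.2, -1.3]
grip_width: 0.147
F [-0.87  0.55 -0.8 ] M [0.103 0.2   0.21 ] Mz [0.287 0.21  0.195 0.219 0.217 0.189 0.144 0.22 ] yaw -41.31 p [ 0.531  -0.056   0.1514] q7 -0.580 t 14.10
```

```bash
python3 -c "
from h import *
feel(16)
im=camera('scene');crop(im,320,235,390,305,8,'pics/s7c.png')
a=cv2.imread('pics/s4.png')[:,:,::-1];crop(a,320,235,390,305,8,'pics/s4f.png')"
python3 -c "
import cv2,numpy as np
cv2.imwrite('pics/foot.png',cv2.resize(np.hstack([cv2.imread('pics/s4f.png'),cv2.imread('pics/s7c.png')]),(800,400)))"
```

```text
F [-0.68  0.19  0.06] M [0.065 0.147 0.225] Mz [0.215 0.265 0.218 0.187 0.267 0.212 0.201 0.272 0.218 0.212 0.256 0.184
 0.199 0.222 0.257 0.22 ] yaw -41.36 p [ 0.531  -0.056   0.1514] q7 -0.581 t 14.90
```

View pics/foot.png

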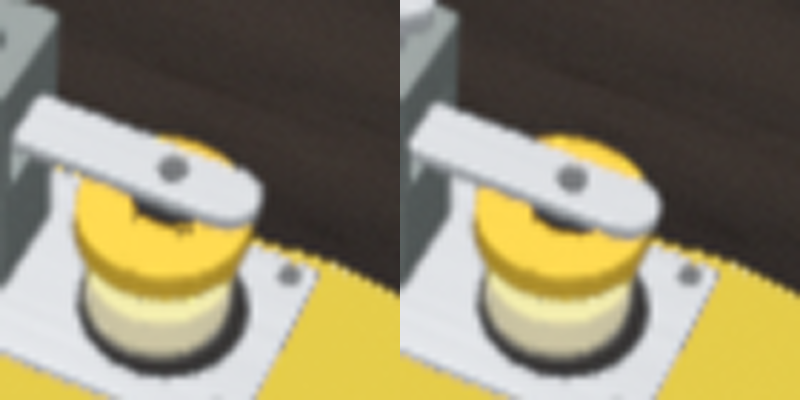

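Left (before) and right (now): the arm and foot have come down onto the lid at (170,200). Held torque is 0.225 N m, against about 0.115 N m when free. The excess of about 0.11 N m means roughly 27 N, a firm grip near the best value. Releasing.

```bash
python3 -m handwheel '[{"jaw":20,"delta_pos":[0,0,0],"turn":0},{"jaw":30,"delta_pos":[0,0,0],"turn":0},{"jaw":45,"delta_pos":[0,0,0],"turn":0},{"jaw":45,"delta_pos":[0,0,0],"turn":0},{"jaw":45,"delta_pos":[0,0,0],"turn":0},{"jaw":45,"delta_pos":[0,0,0],"turn":0}]' 60
python3 -m handwheel '[{"jaw":45,"delta_pos":[0,0,-0.01],"turn":0},{"jaw":45,"delta_pos":[0,0,-0.03],"turn":0},{"jaw":45,"delta_pos":[0,0,-0.06],"turn":0},{"jaw":45,"delta_pos":[0,0,-0.1],"turn":0},{"jaw":45,"delta_pos":[0,0,-0.13],"turn":0},{"jaw":45,"delta_pos":[0,0,-0.15],"turn":0},{"jaw":45,"delta_pos":[0,0,-0.15],"turn":0},{"jaw":45,"delta_pos":[0,0,-0.15],"turn":0}]' 60
python3 -c "
from h import *
feel(2)
im=camera('scene');cv2.imwrite('pics/s8.png',im[:,:,::-1]);crop(im,270,200,390,310,6,'pics/s8c.png')
im=camera('wrist');cv2.imwrite('pics/w8.png',im[:,:,::-1])"
```

```text
clock: 15.5
position: [0.531, -0.0559, 0.1514]
ee_rot: [0.911, 0.412, 0.0, -0.0]
ft_force: [0.2, -0.4, -0.0]
grip_width: 0.525
clock: 16.17
position: [0.5314, -0.0561, 0.3029]
ee_rot: [0.911, 0.412, 0.001, 0.0]
ft_force: [0.1, -0.5, 0.4]
grip_width: 0.527
F [-0.11 -0.91  0.11] M [ 0.008 -0.034 -0.004] Mz [-0.007 -0.002] yaw -41.37 p [ 0.5312 -0.0561  0.3022] q7 -0.645 t 16.22
```

View pics/s8c.png

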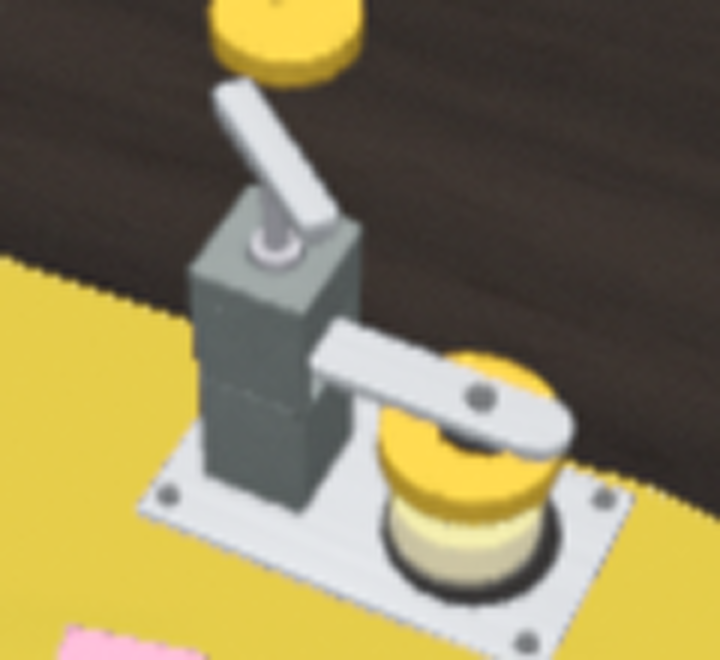

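View pics/w8.png

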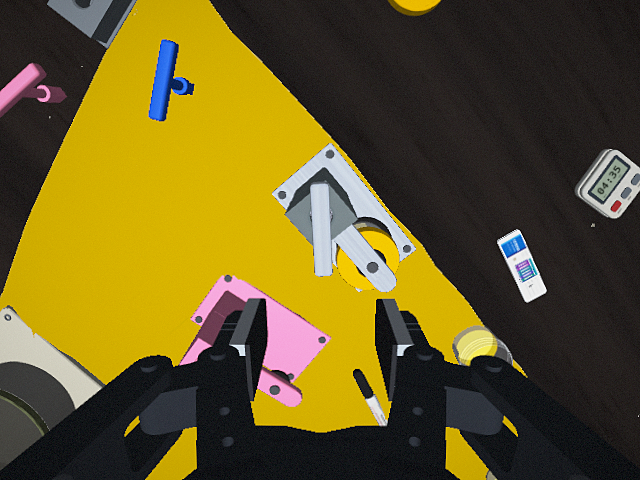

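View pics/s8.png

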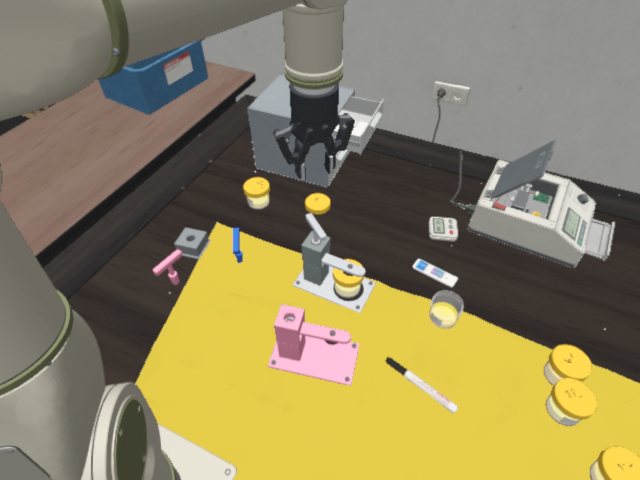

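The key stands in the screw at scene (316,228), the foot is on the lid, the cup is upright, the other objects are where they were, and the gripper is clear about 100 mm above. Handing in.

```bash
python3 -c "
from workcell import hand_in,get_obs
print(get_obs()['clock'],get_obs()['ft_force']);print(hand_in())"
```

```text
16.3667 [ 0.02247908  0.558842   -0.76896729]
the job is handed in; nothing more can be done
None
```

The cup is clamped and the job was handed in at 16.4 s. I took the silver key from its stand, seated it in the grey carrier's screw and turned it about 104° clockwise. I then let go and lifted the gripper clear.

- **Socket fit:** I read the socket's angle from the wrist camera rather than feeling for it, turned the key 17° to match, and it dropped fully in without resistance.
- **Grip:** Torque with the key held still settled at about 0.225 N m, against about 0.115 N m turning freely. The excess of about 0.11 N m corresponds to roughly 27 N on the foot. This is an estimate: single torque readings scattered by about 0.03 N m, and I saw no single sharp point of contact.
- **Last pictures:** The key stands in the screw, the foot is on the lid, the cup is upright on its seat and nothing else appears to have moved. The gripper touches nothing.
- **Disagreements:** The cameras differed by up to 4 mm on the screw's position, which I settled by comparing key tip and bore in the same scene picture. Side and vertical forces of up to about 4 N built up while turning, and I eased them with shifts of under 1 mm.

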